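# Draw a failed tubular lamp from its bayonet test socket and pack it

## Task

The tubular lamp standing in the bayonet socket of the loose lamp test stand has failed: press it down against the spring (firmly, no ramming), turn it anticlockwise until you feel the stop, and draw it straight up out of the socket, without lifting the stand or twisting it round. Lower the lamp cap down into the empty cell of the cardboard carton and let go only when it is down. Leave the packed lamps and the other things on the bench where they are.

Things in the scene. Friction and masses are not known exactly. Their poses are not given: they have to be found in the camera images.
- lamp: the failed LED lamp, 140 mm long, 0.1 kg, locked upright in the test stand's socket, cap underside 57 mm above the bench. Origin: centre of the cap's underside; z along the lamp to its top. Metal cap 26 mm across from 0 to 34 mm, grey collar 38 mm from 34 to 47, white tube 36 mm from 47 to 128, rounded above. Two pins, 4 mm thick, stand 4.5 mm out of the cap along +x and -x, 10 mm up.
- lamp_grip (a point): on the axis of the failed lamp, 113 mm above the cap's underside: mid-height of the clear upper part of the white tube, 36 mm in diameter
- test_stand: lamp test stand, loose on the bench, 0.9 kg: grey enclosure 110 x 96 x 22 mm with an upright black lampholder 49 mm in diameter. Origin: centre of the underside, on the socket's axis; z up. Nothing holds the stand but its weight: turned on past the stop it twists round with the lamp, and it is lifted by a lamp that has not been freed.
- stand_corner (a point): the top of one corner of the stand's enclosure, 53 and 46 mm from the socket's axis, 22 mm above the bench; it shows whether the stand has shifted, turned or been lifted
- socket_mouth (a point): centre of the lampholder's rim, 80 mm above the bench. Inside, a sprung contact pushes the lamp up (6 N; 9 N fully pressed) so that its pins stand in two pockets 4 mm deep under a metal ring. Pressed down 4 mm it leaves the pockets; after 8 mm it meets a hard floor. Kept pressed, it turns anticlockwise (seen from above) to a hard stop.
- lamp_cap (a point): on the failed lamp's axis at the top of its cap, 34 mm up. At the stop the pins lie below two gaps in the ring and the lamp draws straight up; 40 mm frees it. The stop is 35 to 86 degrees from where the lamp sits: it sits loosely in its pockets, and pockets and gaps cannot be seen. More than 9 degrees short of the stop the pins catch under the ring.
- lamp_box: open cardboard carton, fixed, 256 x 66 x 62 mm, walls and floor 3 mm. Origin: centre of the underside; its long side is its x axis. Three cross partitions, as high as the walls, make a row of four cells, each about 60 x 60 mm, with centres at x = -95, -32, +32 and +95 mm. Three cells hold lamps, one is empty; which one changes.
- cell_free: the empty cell of the carton. Origin: centre of the cell's floor, 3 mm above the bench.
- packed_a: a lamp already packed, standing in a cell of the carton, cap down; same make as the failed lamp: 140 mm long, 36 mm tube. Origin: centre of the underside of its cap.
- packed_b: a second packed lamp, same as packed_a
- packed_c: a third packed lamp, same as packed_a
- cpu_cooler: aluminium finned heatsink 90 x 66 x 34 mm lying on the bench, a bystander; origin at the centre of its underside
- tape_roll: roll of black tape 62 mm in diameter, 19 mm high, a bystander; origin at the centre of its underside
- mug: white mug, 82 mm in diameter, 91 mm high, a bystander; origin at the centre of its underside's bounding box
- tub_screws: small open parts tub 71 x 105 x 41 mm, a bystander; origin at the centre of its underside
Not all that is in view belongs to the job. Leave any black or turquoise look-alike of the packed_a alone.

How it is judged:
By the outcome, as a careful person would: the job done as asked, in the order asked, and still so for the second after the job is handed in, with the robot touching nothing.
It also fails if it takes over 54 s, if anything falls off the work surface, if the arm or the gripper's body presses on something with over 40 N, if the wrist force passes 120 N, or if a joint passes its speed limit or range.

## Robot

A 7-joint arm with a two-finger parallel gripper is mounted at the origin on the work surface; the furniture and walls round the work are solid. World frame = base frame: x ahead of the robot, y to its left, z up, the work surface at z = 0. Lengths are in m, angles in rad, forces in N, time in s.
With the tool pointing down it reaches from about 0.4 to 0.75 m from the base axis. Payload 19.5 kg.
Tool frame: the origin (TCP) lies midway between the tips of the shut fingers; the grasp point (between the pads) lies 19 mm behind it (env.grip_depth is the distance from the TCP to the grasp point, in m); z points along the fingers, x is the direction in which the jaws open and shut, and the axes are right-handed (so a half turn about z gives the same grasp; the last joint's range is limited). The gripper opens to 85 mm and grips with 20 to 120 N. Pads are 22 mm wide; open, the fingers measure 114 mm over their backs; the gripper's body (76 mm by 85 mm) begins 54 mm behind the grasp point. The pads swing forward as they close: fully open they stand 13 mm farther back than shut.
Start: joints at [1.111, 0.707, -0.028, 1.485, 0.022, 0.951, -0.075], TCP at [0.233, -0.526, 0.231] pointing down, gripper open.
Joint ranges: [-2.71, 2.71], [-0.32, 2.16], [-1.57, 1.52], [0, 2.45], [-1.46, 4.6], [0, 2.02], [-2.83, 2.83]. Speed limits (rad/s): [1.89, 1.89, 2.57, 2.57, 3.01, 3.01, 3.01].

## Interface

Orientations are given as a unit quaternion [x, y, z, w].
In Python, from workcell import env, cams gives the robot as it stands. The module is installed in compiled form; this text tells all that it offers.
- The arm moves only by the tool move_arm, never from a script. Its argument "increments" is a list of rows, each a list of 7 numbers: the turn, a rotation vector about the tool's x, y, z in units of 5 degrees (1.0 is 5 degrees), then the shift along the tool's x, y, z in units of 30 mm (1.0 is 30 mm), then the opening, from 0 (shut) to 1 (fully open). A call has 1 to 10 rows; each row is the pose to reach, as a shift and turn from the pose measured when the call began, along the tool's axes at that moment; what a row does not reach only later rows make up. A row lasts 1/12 s, in which the tool goes at most 41.7 mm and 7.16 degrees, less where a joint would pass 70% of its speed; a pose out of reach is approached as far as the arm can. A call with a gripper value outside its range is refused whole. The fingers move at their own pace and stop on an object; "newtons" is the grip in N (left out, the last holds). Time passes only in rows, so rows that repeat a pose let the fingers close. It gives the time, the measured TCP pose, the force and the opening at its end, in the units of the state.
- env.state(): the state, without advancing time (a new reading comes with each control period).
- cams.read_camera(name): name is "scene" or "top" or "wrist"; returns the picture (480x640x3 uint8, red, green, blue); there is no depth.
- cams.camera_params(name): a dict with "fx", "fy", "cx", "cy" (pixels), "k1" (the pictures are not rectified: a ray, as slopes to the right and down, at radius r is drawn at 1 + k1 r^2 times it, then the intrinsics apply), "view" (4x4, takes a point from world to camera coordinates). Camera axes: x right, y up, looking along -z (the intrinsics and any distortion apply to the point x, -y, -z); pixel columns grow to the right and rows downward; lengths in m; the calibration is good to about 2 mm. A picture is of the moment at which its call begins: read the wrist's pose just before it. camera_params takes no time and is no camera call; for the wrist camera it gives the pose at the moment of the call.
- env.job_done(): hands the job in, once; it reports no verdict.
The state is a dict: "t": time; "qpos": joint angles; "dq": joint speeds; "joint_torque": joint torques, N m; "ee_pos": TCP position; "tcp_rot": TCP orientation; "wrist_force": force on the tool from outside, world axes, zero at the start; "moment": the same for the moment, N m; "grip_width": finger opening in m.
Only numpy, scipy, OpenCV 4.12 (cv2) and the standard library are available. Lean on these libraries where they do the work, as an engineer would, in place of code of your own. Each camera call takes 0.05 s, during which the arm holds its last target.

## Working session

There is one attempt and no reset: what is moved stays moved. The work goes in short steps, Python scripts to look and compute and a tool call to move; the robot and the scene stay as the last step left them, time stands still between calls to the robot, and variables do not carry over. Pictures are saved under pics/ and viewed, and the job is handed in when it is done.

Besides the shell and the picture viewer there is one more tool, called after "Call:" in YAML: its name, and indented under it one key for each argument. move_arm: Moves the arm, as the interface text tells. Its arguments: {"type":"object","properties":{"increments":{"type":"array"},"newtons":{"type":"number"}},"required":["increments"]}

```bash
mkdir -p pics
cat > h.py <<'E'
from workcell import env, cams
import numpy as np, cv2
def snap(n,f):
    p=cams.camera_params(n); im=cams.read_camera(n); cv2.imwrite(f'pics/{f}.png',im[:,:,::-1]); np.save(f'pics/{f}.npy',np.array([p['fx'],p['fy'],p['cx'],p['cy'],p['k1']]+list(np.array(p['view']).ravel()))); return im
def load(f):
    a=np.load(f'pics/{f}.npy'); return a[:5],a[5:].reshape(4,4)
def ray(f,u,v):
    (fx,fy,cx,cy,k1),V=load(f)
    d=np.array([[ (u-cx)/fx,(v-cy)/fy]]); x=d[0].copy()
    for _ in range(30): x=d[0]/(1+k1*(x@x))
    c=np.array([x[0],-x[1],-1.]); R=V[:3,:3]; o=-R.T@V[:3,3]; return o,R.T@c
def plane(f,u,v,z):
    o,d=ray(f,u,v); return o+d*(z-o[2])/d[2]
def proj(f,P):
    (fx,fy,cx,cy,k1),V=load(f); c=V[:3,:3]@np.array(P)+V[:3,3]; x=np.array([c[0],-c[1]])/(-c[2]); x=x*(1+k1*(x@x)); return np.array([fx*x[0]+cx,fy*x[1]+cy])
E
python3 - <<'E'
from h import *
for n in ['scene','top','wrist']: snap(n,n+'0'); print(n, load(n+'0')[0], (lambda V:-V[:3,:3].T@V[:3,3])(load(n+'0')[1]))
print(env.state(), env.grip_depth)
E
```

```text
scene [ 4.51250581e+02  4.51250581e+02  3.14495450e+02  2.38424990e+02
 -1.65694379e-03] [-0.04725098  0.39048565  0.89490616]
top [ 4.76331925e+02  4.76331925e+02  3.18306101e+02  2.46195465e+02
 -1.25672852e-01] [ 0.43045964 -0.0661047   1.1474316 ]
wrist [ 3.66962560e+02  3.66962560e+02  3.11452328e+02  2.37461172e+02
 -4.94919134e-02] [ 0.29740076 -0.49761308  0.37399996]
{'t': 0.15, 'qpos': array([ 1.11127273,  0.70689001, -0.0275897 ,  1.48487775,  0.02200509,
        0.95085947, -0.07548497]), 'dq': array([-2.06495714e-03,  4.95874630e-05, -4.81415910e-04,  1.28049658e-03,
        6.30010194e-05,  8.15093329e-05, -8.95941929e-04]), 'joint_torque': array([ 1.74209574e-03, -8.83297348e+01,  1.23580545e+00, -2.36194807e+01,
        1.71525084e-02,  5.33039929e-03, -1.16326635e-05]), 'ee_pos': array([ 0.23323677, -0.52537713,  0.23097858]), 'tcp_rot': array([ 8.38381662e-01, -5.45083531e-01, -3.16854995e-04, -1.83206699e-04]), 'wrist_force': array([-0.20817063,  0.48663309,  0.23349177]), 'moment': array([-0.01343145,  0.00388927, -0.01764086]), 'grip_width': 0.08553317264166307} 0.0187
```

View pics/scene0.png

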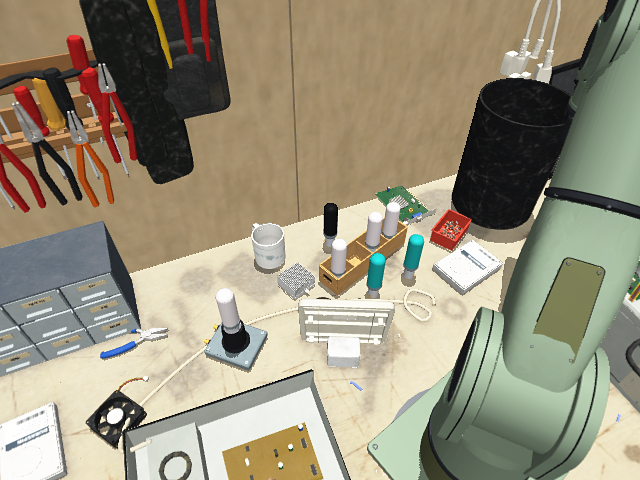

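View pics/top0.png

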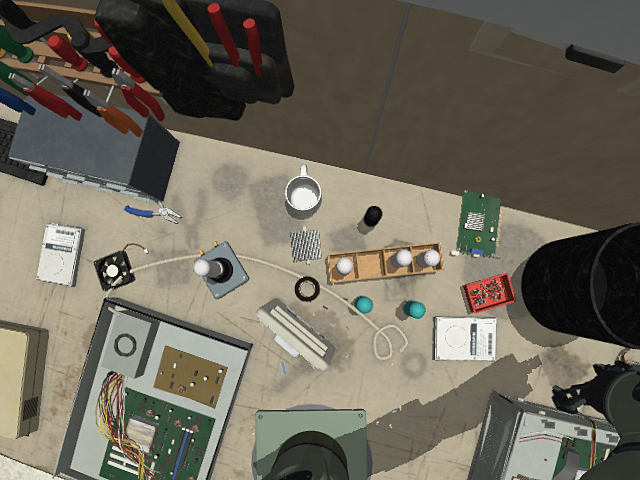

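View pics/wrist0.png

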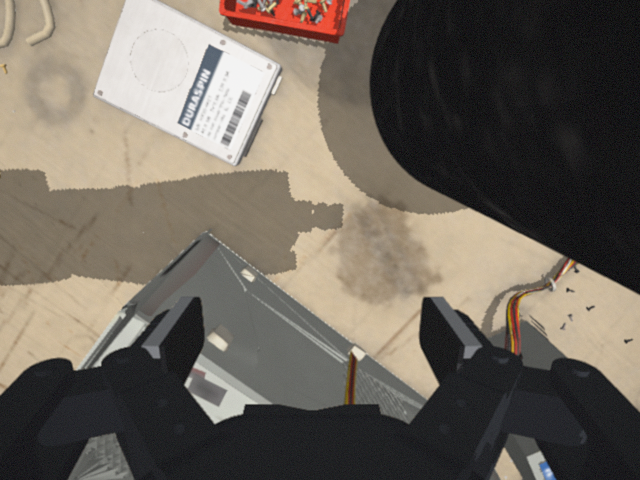

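The scene view shows the failed lamp at about (230,310) in its stand. In the top view it is at (203,268), and the carton runs from x=327 to 443. Its empty cell is the second from the left, at about (370,263). Next I'll zoom in and measure.

Run:
```python
from h import *
a=cv2.imread('pics/top0.png')
c1=cv2.resize(a[230:310,170:270],None,fx=6,fy=6,interpolation=cv2.INTER_CUBIC)
c2=cv2.resize(a[230:295,318:450],None,fx=6,fy=6,interpolation=cv2.INTER_CUBIC)
s=cv2.imread('pics/scene0.png')
c3=cv2.resize(s[275:375,190:280],None,fx=6,fy=6,interpolation=cv2.INTER_CUBIC)
cv2.imwrite('pics/c1.png',c1);cv2.imwrite('pics/c2.png',c2);cv2.imwrite('pics/c3.png',c3)
# white blobs
for n,im in (('top',a),('scene',s)):
    h=cv2.cvtColor(im,cv2.COLOR_BGR2HSV)
    m=((h[...,2]>190)&(h[...,1]<30)).astype(np.uint8)
    k,l,st,ce=cv2.connectedComponentsWithStats(m)
    for i in range(1,k):
        if 80<st[i][4]<2500: print(n,st[i],ce[i])
```

```text
top [285 165  36  45 615] [302.89105691 194.26666667]
top [155 208  25  13  95] [166.84210526 212.81052632]
top [  36  223   44   63 1649] [ 57.26258338 255.46452395]
top [398 250  14  14 146] [404.65753425 256.71232877]
top [426 250  14  15 144] [432.49305556 256.9375    ]
top [338 258  15  14 146] [344.85616438 264.70547945]
top [194 260  14  15 160] [200.64375 266.9625 ]
top [107 265  11  12 106] [111.91509434 270.33018868]
top [276 306  38  33 131] [294.74045802 322.50381679]
top [271 309  43  36 204] [291.08823529 326.93137255]
top [257 311  70  59 697] [285.05308465 337.28550933]
top [ 437  317   60   44 2129] [464.19163927 338.23626116]
top [168 325  79  30 106] [211.10377358 339.83018868]
top [110 453  28  14  92] [122.7173913 459.2826087]
top [  0 455  64  25 732] [ 21.03142077 470.89617486]
top [108 461  30  14 101] [122.13861386 467.20792079]
scene [516   0  35  70 389] [531.84832905  38.67352185]
scene [536   0  24  83 383] [548.03655352  57.0156658 ]
scene [509  72  22   7  92] [519.82608696  74.85869565]
scene [387 195  17  18 148] [393.87837838 205.65540541]
scene [369
[... 419 characters left out ...]
.61748634 304.75409836]
scene [299 299 104  12 867] [347.98615917 303.74971165]
scene [ 27 307  25  11  84] [ 38.95238095 312.19047619]
scene [304 310  70   7 244] [337.92622951 313.0204918 ]
scene [305 315  67  11 246] [335.68292683 322.02439024]
scene [244 327  18  29 140] [252.         341.17142857]
scene [135 328  32  15 204] [149.5        333.26960784]
scene [166 329  60  52 224] [205.75446429 350.79464286]
scene [306 332  63  27 971] [340.21112255 343.59732235]
scene [369 334  13  11  84] [374.86904762 338.79761905]
scene [107 408  16  16 188] [114.49468085 415.54787234]
scene [ 130  422   74   58 2230] [168.51165919 452.04215247]
scene [164 457  22  23 398] [174.82914573 468.14572864]
```

View pics/c1.png

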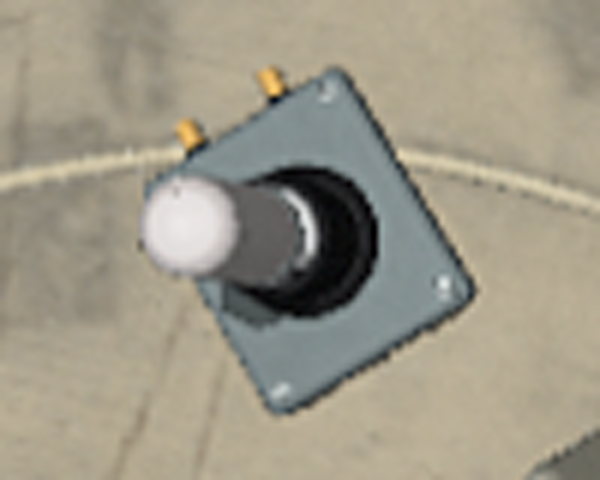

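View pics/c2.png

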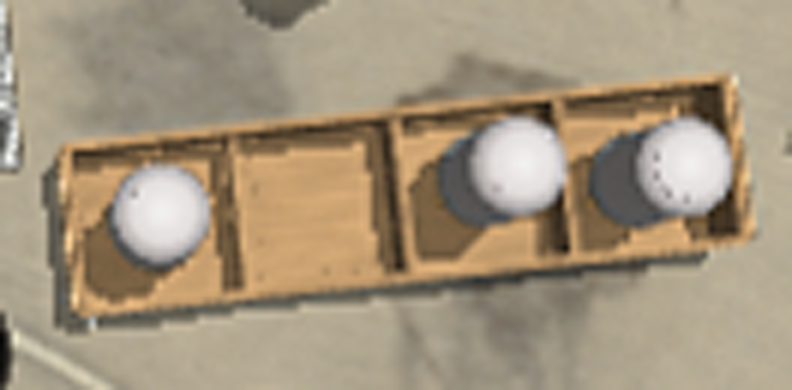

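View pics/c3.png

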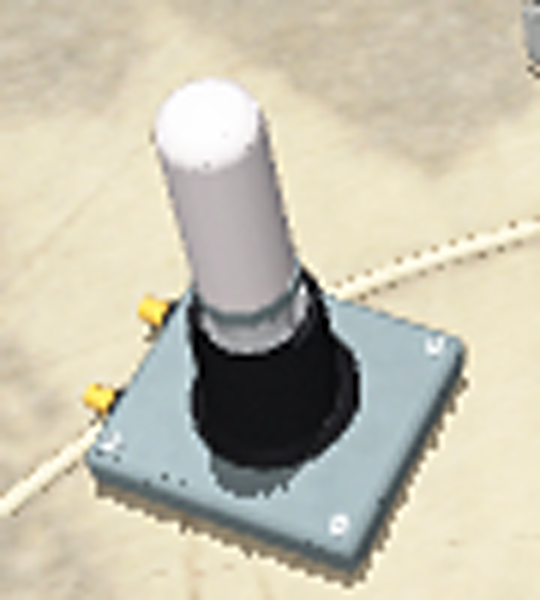

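Run:
```python
from h import *
T=lambda x,y:(x/6+170-.4,y/6+230-.4)
q=[plane('top0',*T(*p),.022) for p in [(338,70),(472,290),(278,412),(148,188)]]
print('stand',np.round(q,4)); print(np.round([(q[0]+q[2])/2,(q[1]+q[3])/2],4)); print([np.linalg.norm(q[i]-q[(i+1)%4]).round(4) for i in range(4)])
a=(q[0]-q[3])+(q[1]-q[2]);b=(q[3]-q[2])+(q[0]-q[1]);print('yaw',np.degrees([np.arctan2(a[1],a[0]),np.arctan2(b[1],b[0])]))
print('lamp top',plane('top0',*T(190,227),.187))
S=lambda x,y:(x/6+190-.4,y/6+275-.4)
print('lamp scene',plane('scene0',*S(212,124),.187))
for p in [(463,345),(350,553),(90,458)]: print('stand sc',plane('scene0',*S(*p),.022).round(4))
B=lambda x,y:(x/6+318-.4,y/6+230-.4)
q=[plane('top0',*B(*p),.062) for p in [(62,148),(735,78),(752,238),(75,318)]]
print('box',np.round(q,4),np.mean(q,0)); print([np.linalg.norm(q[i]-q[(i+1)%4]).round(4) for i in range(4)])
for p in [(161,216),(518,166),(686,166)]: print('packed',plane('top0',*B(*p),.133).round(4))
xs=[plane('top0',*B(*p),.062) for p in [(233,210),(395,190)]]; print('partitions',np.round(xs,4))
for n,p in [('tape',(307,289,.019)),('t1',(363,305,.14)),('t2',(414,310,.14)),('blk',(373,214,.14)),('mug',(302,195,.091))]: print(n,plane('top0',*p).round(3))
```

```text
stand [[0.539  0.1902 0.022 ]
 [0.45   0.1371 0.022 ]
 [0.4032 0.2159 0.022 ]
 [0.4936 0.2682 0.022 ]]
[[0.4711 0.203  0.022 ]
 [0.4718 0.2026 0.022 ]]
[np.float64(0.1036), np.float64(0.0917), np.float64(0.1045), np.float64(0.0903)]
yaw [-59.52471396  30.4447062 ]
lamp top [0.47063203 0.2045339  0.187     ]
lamp scene [0.46943701 0.2054544  0.187     ]
stand sc [0.444  0.1413 0.022 ]
stand sc [0.3991 0.2196 0.022 ]
stand sc [0.4888 0.2727 0.022 ]
box [[ 0.499  -0.0541  0.062 ]
 [ 0.5191 -0.3115  0.062 ]
 [ 0.4579 -0.3154  0.062 ]
 [ 0.4344 -0.0574  0.062 ]] [ 0.47760815 -0.18460849  0.062     ]
[np.float64(0.2582), np.float64(0.0613), np.float64(0.2591), np.float64(0.0647)]
packed [ 0.4695 -0.0894  0.133 ]
packed [ 0.4839 -0.2166  0.133 ]
packed [ 0.4823 -0.2765  0.133 ]
partitions [[ 0.4738 -0.1184  0.062 ]
 [ 0.4798 -0.18    0.062 ]]
tape [ 0.421 -0.002  0.019]
t1 [ 0.385 -0.126  0.14 ]
t2 [ 0.372 -0.233  0.14 ]
blk [ 0.578 -0.153  0.14 ]
mug [0.632 0.001 0.091]
```

```bash
cat >> h.py <<'E'
from scipy.spatial.transform import Rotation as Rn
def inc(p,yaw):
    """units to reach TCP p with tool down & tool-x at yaw deg"""
    s=env.state(); R0=Rn.from_quat(s['tcp_rot']); c,n=np.cos(np.radians(yaw)),np.sin(np.radians(yaw))
    Rt=Rn.from_matrix(np.array([[c,n,0],[n,-c,0],[0,0,-1.]])) 
    return np.round(np.r_[np.degrees((R0.inv()*Rt).as_rotvec())/5, R0.inv().apply(np.array(p)-s['ee_pos'])/.030],3)
E
python3 - <<'E'
from h import *
for p in [(453,195),(500,228),(540,215)]: print('bin base',plane('scene0',*p,0).round(3))
# left edge of base vs. top via scene; rim left at scene (477,100), rim in top view left edge ~ (527,275)?
for z in (.2,.25,.3,.35): print(z,plane('scene0',477,100,z).round(3),plane('scene0',528,122,z).round(3),plane('top0',550,240,z).round(3),plane('top0',600,345,z).round(3))
for z in (0.05,.1,.15): print('cream',plane('top0',265,305,z).round(3),plane('scene0',302,303,z).round(3),plane('top0',330,350,z).round(3),plane('scene0',392,303,z).round(3))
for t,y in (((.45,-.2,.30),-40),((.40,-.30,.27),-50)): print(inc(t,y))
E
```

```text
bin base [ 0.501 -0.569  0.   ]
bin base [ 0.328 -0.562 -0.   ]
bin base [ 0.288 -0.696  0.   ]
0.2 [ 0.613 -0.748  0.2  ] [ 0.449 -0.762  0.2  ] [ 0.507 -0.508  0.2  ] [ 0.29  -0.606  0.2  ]
0.25 [ 0.566 -0.666  0.25 ] [ 0.413 -0.679  0.25 ] [ 0.503 -0.484  0.25 ] [ 0.298 -0.577  0.25 ]
0.3 [ 0.518 -0.584  0.3  ] [ 0.378 -0.596  0.3  ] [ 0.499 -0.461  0.3  ] [ 0.305 -0.549  0.3  ]
0.35 [ 0.471 -0.502  0.35 ] [ 0.342 -0.513  0.35 ] [ 0.495 -0.438  0.35 ] [ 0.312 -0.52   0.35 ]
cream [0.386 0.094 0.05 ] [0.441 0.044 0.05 ] [ 0.281 -0.053  0.05 ] [ 0.314 -0.116  0.05 ]
cream [0.388 0.087 0.1  ] [0.412 0.064 0.1  ] [ 0.287 -0.054  0.1  ] [ 0.293 -0.086  0.1  ]
cream [0.39  0.079 0.15 ] [0.384 0.085 0.15 ] [ 0.294 -0.054  0.15 ] [ 0.271 -0.056  0.15 ]
[-1.0000e-03  8.0000e-03 -5.2120e+00 -6.9830e+00 -1.1005e+01 -2.2960e+00]
[-1.000e-03  8.000e-03 -3.212e+00 -4.612e+00 -8.129e+00 -1.298e+00]
```

Call:
move_arm:
  increments:
    - [0,0,-1,-1.2,-0.2,-0.7,1]
    - [0,0,-1.5,-2.4,-0.5,-1.4,1]
    - [0,0,-2,-3.4,-1.2,-2,1]
    - [0,0,-2.5,-4.2,-2.1,-2.3,1]
    - [0,0,-3,-5,-3.1,-2.3,1]
    - [0,0,-3.5,-5.5,-4.2,-2.3,1]
    - [0,0,-4,-6,-5.4,-2.3,1]
    - [0,0,-4.5,-6.4,-6.6,-2.3,1]
    - [0,0,-5,-6.7,-7.8,-2.3,1]
    - [0,0,-5,-6.9,-9,-2.3,1]

```text
t: 0.98
ee_pos: [0.3971, -0.2249, 0.3003]
tcp_rot: [0.937, -0.349, -0.0, -0.0]
wrist_force: [-0.0, -1.0, 0.1]
grip_width: 0.0855
```

Run:
```python
from h import *
print(env.state()['ee_pos'],env.state()['qpos'].round(2))
print(inc((.475,-.151,.33),-40)); print(inc((.47,.204,.30),-37))
```

```text
[ 0.39705964 -0.22486789  0.30032577] [ 0.55  0.45 -0.18  1.77  0.09  0.94 -0.37]
[-0.004  0.007 -0.174  0.353 -3.562 -0.988]
[-5.0000e-03  7.0000e-03 -7.7400e-01 -7.5160e+00 -1.2401e+01  2.0000e-02]
```

Run:
```python
from h import *
snap('wrist','w1')
```

```text
(no output)
```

View pics/w1.png

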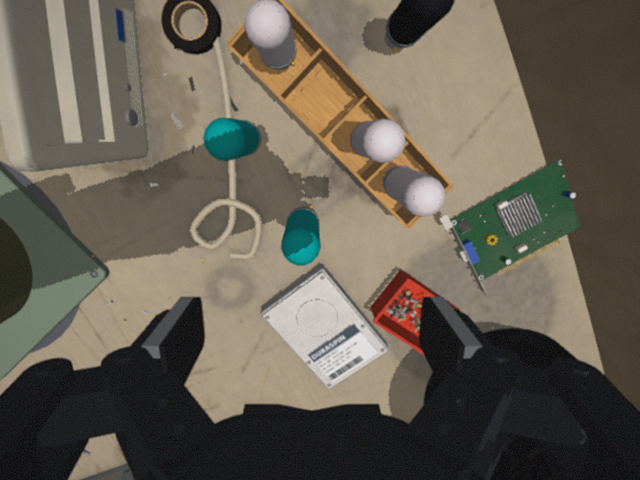

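Run:
```python
from h import *
a=cv2.imread('pics/w1.png'); cv2.imwrite('pics/w1c.png',cv2.resize(a[0:230,220:460],None,fx=3.3,fy=2.6*3.3/2.6*0.75/0.75 if 0 else 2.6,interpolation=cv2.INTER_CUBIC))
cv2.imwrite('pics/w1c.png',cv2.resize(a[30:150,240:400],None,fx=5,fy=5,interpolation=cv2.INTER_CUBIC))
```

```text
(no output)
```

View pics/w1c.png

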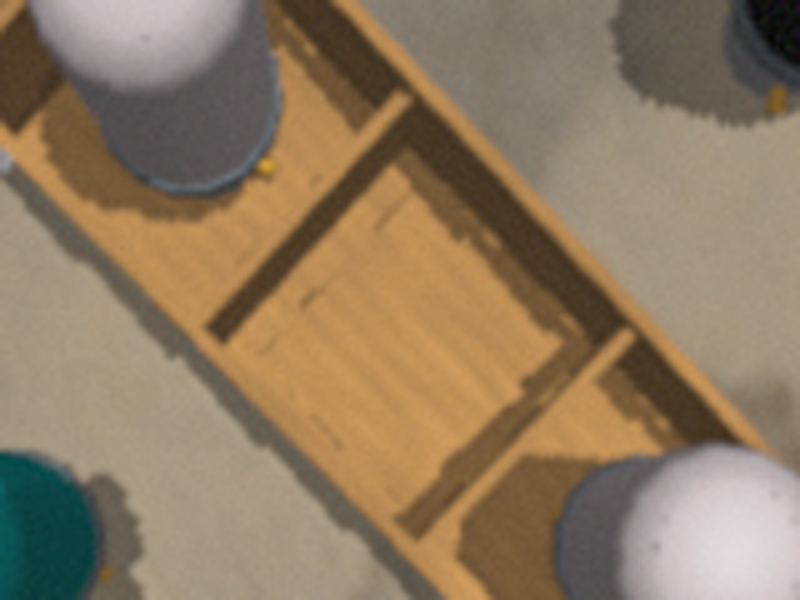

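Run:
```python
from h import *
q=np.array([plane('w1',x/5+240-.4,y/5+30-.4,.062) for x,y in [(208,328),(403,98),(628,337),(415,537)]])
print(q.round(4),q.mean(0).round(4),[np.linalg.norm(q[i]-q[(i+1)%4]).round(4) for i in range(4)])
d=(q[1]-q[0])+(q[2]-q[3]);print(np.degrees(np.arctan2(d[1],d[0])))
d=(q[1]-q[2])+(q[0]-q[3]);print(np.degrees(np.arctan2(d[1],d[0])))
```

```text
[[ 0.4434 -0.126   0.062 ]
 [ 0.4995 -0.1193  0.062 ]
 [ 0.5047 -0.1812  0.062 ]
 [ 0.4482 -0.183   0.062 ]] [ 0.474  -0.1524  0.062 ] [np.float64(0.0564), np.float64(0.0621), np.float64(0.0565), np.float64(0.0571)]
4.334032492941542
94.85091621948715
```

Call:
move_arm:
  increments:
    - [0,0,0,-0.7,-1.1,0,1]
    - [0,0,0,-1.4,-2.2,0,1]
    - [0,0,0,-2.1,-3.4,0,1]
    - [0,0,0,-2.8,-4.6,0,1]
    - [0,0,0,-3.5,-5.7,0,1]
    - [0,0,0,-4.1,-6.8,0,1]
    - [0,0,0,-4.7,-7.8,0,1]
    - [0,0,0,-5,-8.2,0,1]
    - [0,0,0,-5,-8.2,0,1]

```text
t: 1.78
ee_pos: [0.4487, 0.0673, 0.3009]
tcp_rot: [0.939, -0.345, 0.0, -0.002]
wrist_force: [0.2, 0.5, 0.3]
grip_width: 0.0856
```

Run:
```python
from h import *
s=env.state();print(s['ee_pos'],s['qpos'].round(2),s['t'])
snap('wrist','w2')
print(inc((.47,.204,.26),-37))
```

```text
[0.44869258 0.06734629 0.30087781] [-0.09  0.44 -0.2   1.78  0.1   0.93 -1.03] 1.7833
[-0.044  0.006 -0.694 -2.462 -3.979  1.379]
```

View pics/w2.png

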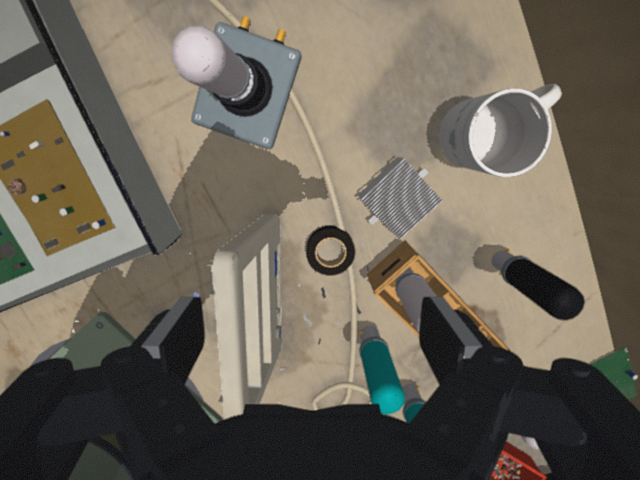

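Call:
move_arm:
  increments:
    - [0,0,0,-0.8,-0.7,0,1]
    - [0,0,0,-1.6,-1.4,0,1]
    - [0,0,0,-2.3,-1.6,0,1]
    - [0,0,0,-2.3,-1.6,0,1]

```text
t: 2.17
ee_pos: [0.4257, 0.149, 0.3011]
tcp_rot: [0.939, -0.344, -0.0, -0.002]
wrist_force: [-0.0, 0.1, -0.1]
grip_width: 0.0854
```

Run:
```python
from h import *
s=env.state();print(s['ee_pos'],s['qpos'].round(2),s['t'])
a=snap('wrist','w3')
for f in ('w2','w3'):
    h=cv2.cvtColor(cv2.imread(f'pics/{f}.png'),cv2.COLOR_BGR2HSV)
    m=((h[...,2]>170)&(h[...,1]<40)).astype(np.uint8)
    k,l,st,ce=cv2.connectedComponentsWithStats(m)
    for i in range(1,k):
        if 400<st[i][4]<9000: print(f,st[i],ce[i],plane(f,*ce[i],.19).round(4))
```

```text
[0.42566481 0.14896597 0.30107258] [-0.28  0.44 -0.2   1.79  0.1   0.93 -1.22] 2.1667
w2 [ 173   27   49   51 1924] [197.13357588  51.81185031] [0.4711 0.2066 0.19  ]
w2 [ 469   86   92   91 2054] [503.9503408  128.25365141] [0.5957 0.0394 0.19  ]
w2 [   0  116  146  189 4688] [ 86.32103242 227.24637372] [0.3267 0.1771 0.19  ]
w2 [261 244  10 119 756] [265.28306878 299.18386243] [0.3888 0.0506 0.19  ]
w2 [ 211  256   31  162 2990] [226.5993311  331.11973244] [0.3472 0.0499 0.19  ]
w2 [ 243  257   18  130 1466] [251.39972715 318.75579809] [0.3695 0.0453 0.19  ]
w3 [ 286  104   47   48 1728] [308.37615741 127.88368056] [0.4714 0.2059 0.19  ]
w3 [ 131  139   79  152 2692] [171.5564636  225.67644874] [0.3526 0.2184 0.19  ]
w3 [ 534  138   86   87 1160] [574.26293103 177.3887931 ] [0.5942 0.0604 0.19  ]
w3 [323 290  10 112 550] [327.45636364 348.82727273] [0.3743 0.0684 0.19  ]
w3 [ 274  307   47  103 3104] [300.95070876 350.20231959] [0.3574 0.081  0.19  ]
```

View pics/w3.png

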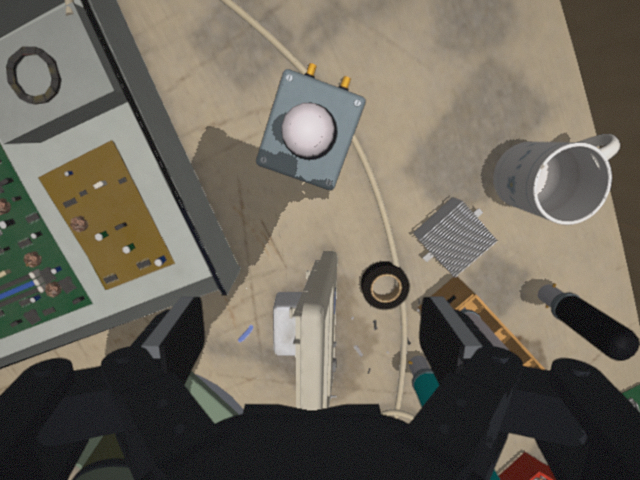

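Run:
```python
from h import *
print(plane('w3',308,130.5,.186))
q=np.array([plane('w3',*p,.022) for p in [(289,69),(366,99),(333,190),(257,160)]]);print(q.round(4),q.mean(0),[np.linalg.norm(q[i]-q[(i+1)%4]).round(4) for i in range(4)])
a=cv2.imread('pics/w3.png')[50:210,230:400]; cv2.imwrite('pics/w3c.png',cv2.resize(a,None,fx=3.7,fy=3.7,interpolation=cv2.INTER_CUBIC))
print(inc((.4705,.205,.24),-43),inc((.4705,.205,.152),-43))
```

```text
[0.47006351 0.20487612 0.186     ]
[[0.4954 0.269  0.022 ]
 [0.5393 0.1919 0.022 ]
 [0.4486 0.138  0.022 ]
 [0.4045 0.22   0.022 ]] [0.47195242 0.20473424 0.022     ] [np.float64(0.0888), np.float64(0.1055), np.float64(0.0931), np.float64(0.1032)]
[-0.041  0.011  0.527 -0.137 -2.413  2.046] [-0.041  0.011  0.527 -0.135 -2.402  4.979]
```

View pics/w3c.png

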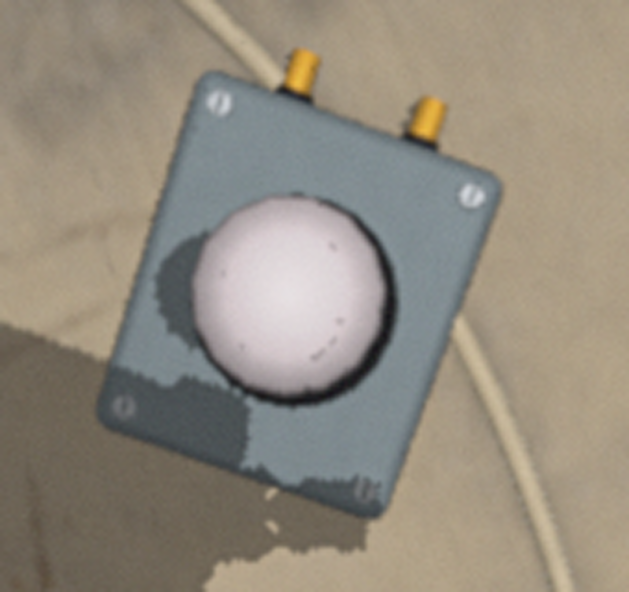

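Call:
move_arm:
  increments:
    - [0,0,0,-0.1,-1,0,1]
    - [0,0,0,-0.13,-2,0,1]
    - [0,0,0,-0.13,-2.4,0.3,1]
    - [0,0,0,-0.13,-2.4,1,1]
    - [0,0,0,-0.13,-2.4,1.8,1]
    - [0,0,0,-0.13,-2.4,2.6,1]
    - [0,0,0,-0.13,-2.4,2.6,1]

```text
t: 2.8
ee_pos: [0.4698, 0.2023, 0.2201]
tcp_rot: [0.938, -0.346, -0.001, 0.0]
wrist_force: [0.1, -0.6, -0.4]
grip_width: 0.0857
```

Run:
```python
from h import *
s=env.state();print(s['ee_pos'],s['qpos'].round(2),s['wrist_force'],s['moment'])
print(inc((.4705,.205,.150),-40.5))
```

```text
[0.4698057  0.20232796 0.22010993] [-0.37  0.63 -0.18  1.72  0.14  0.8  -1.32] [ 0.08128855 -0.5505759  -0.39297021] [0.00076163 0.04566553 0.02778081]
[ 0.018  0.027  0.006 -0.035 -0.086  2.337]
```

Call:
move_arm:
  increments:
    - [0,0,0,-0.04,-0.09,0.4,1]
    - [0,0,0,-0.04,-0.09,0.9,1]
    - [0,0,0,-0.04,-0.09,1.4,1]
    - [0,0,0,-0.04,-0.09,1.8,1]
    - [0,0,0,-0.04,-0.09,2.15,1]
    - [0,0,0,-0.04,-0.09,2.33,1]
    - [0,0,0,-0.04,-0.09,2.33,1]
    - [0,0,0,-0.04,-0.09,2.33,1]

```text
t: 3.47
ee_pos: [0.4709, 0.2048, 0.151]
tcp_rot: [0.938, -0.346, -0.001, 0.0]
wrist_force: [0.0, 0.0, -0.1]
grip_width: 0.0856
```

Run:
```python
from h import *
s=env.state();print(s['ee_pos'],s['qpos'].round(2),s['wrist_force'],s['moment'])
print(inc((.4705,.205,.150),-40.5));snap('wrist','w4');snap('top','t4')
```

```text
[0.47092125 0.20478425 0.15097505] [-0.39  0.74 -0.15  1.8   0.17  0.62 -1.35] [ 0.03105606  0.0114182  -0.11183605] [ 0.01639824 -0.05023222 -0.02110423]
[ 0.014  0.023 -0.001 -0.015  0.004  0.033]
```

View pics/w4.png

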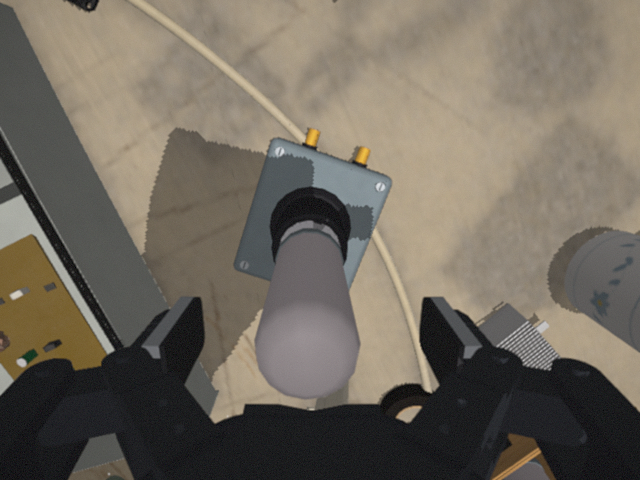

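The lamp sits midway between the open jaws: it is at u≈308 and the fingers are at 203 and 422. I'll close on it now.

Call:
move_arm:
  increments:
    - [0,0,0,0,0,0,0.7]
    - [0,0,0,0,0,0,0.5]
    - [0,0,0,0,0,0,0.4]
    - [0,0,0,0,0,0,0.3]
    - [0,0,0,0,0,0,0.3]
    - [0,0,0,0,0,0,0.2]
    - [0,0,0,0,0,0,0.2]
    - [0,0,0,0,0,0,0.2]
  newtons: 40

```text
t: 4.23
ee_pos: [0.4708, 0.2052, 0.1511]
tcp_rot: [0.938, -0.346, -0.001, -0.0]
wrist_force: [-1.4, 0.9, 5.7]
grip_width: 0.0347
```

Run:
```python
from h import *
s=env.state();print(s['ee_pos'],s['grip_width'],s['wrist_force'],s['moment']);snap('wrist','w5')
```

```text
[0.47083001 0.20521074 0.15113946] 0.034673657760075374 [-1.41644494  0.85028068  5.72441273] [0.42736361 0.57632841 0.03746666]
```

View pics/w5.png

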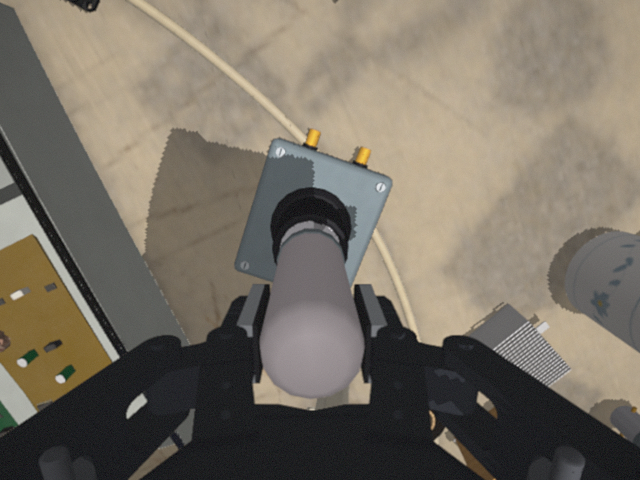

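Gripped: width 35 mm, and the stand hasn't moved in the image. Next I'll press down gently.

Call:
move_arm:
  increments:
    - [0,0,0,0,0,0.05,0.2]
    - [0,0,0,0,0,0.1,0.2]
    - [0,0,0,0,0,0.15,0.2]
    - [0,0,0,0,0,0.2,0.2]
    - [0,0,0,0,0,0.2,0.2]
    - [0,0,0,0,0,0.2,0.2]

```text
t: 4.78
ee_pos: [0.4708, 0.2053, 0.1452]
tcp_rot: [0.938, -0.346, -0.001, -0.0]
wrist_force: [-1.3, 1.6, 7.4]
grip_width: 0.0349
```

Run:
```python
from h import *
s=env.state();print(s['ee_pos'],s['grip_width'],s['wrist_force'],s['moment'])
```

```text
[0.47084206 0.20533343 0.14521545] 0.034938199925631824 [-1.31890524  1.64177059  7.36918225] [ 0.38580308  0.63503178 -0.03010688]
```

The tool went down 5.9 mm and the force of 7.4 N matches the spring, so the pins are out of the pockets and the lamp isn't on the floor. Next I'll turn it anticlockwise, first by 30°.

Call:
move_arm:
  increments:
    - [0,0,-0.7,0,0,0.01,0.2]
    - [0,0,-1.4,0,0,0.01,0.2]
    - [0,0,-2.1,0,0,0.01,0.2]
    - [0,0,-2.8,0,0,0.01,0.2]
    - [0,0,-3.5,0,0,0.01,0.2]
    - [0,0,-4.2,0,0,0.01,0.2]
    - [0,0,-5,0,0,0.01,0.2]
    - [0,0,-5.8,0,0,0.01,0.2]
    - [0,0,-5.8,0,0,0.01,0.2]

```text
t: 5.53
ee_pos: [0.4713, 0.2052, 0.1451]
tcp_rot: [0.995, -0.098, -0.0, -0.001]
wrist_force: [-0.2, 0.0, 6.9]
grip_width: 0.035
```

```bash
cat > st.py <<'E'
from h import *
s=env.state();x=Rn.from_quat(s['tcp_rot']).as_matrix()
print(s['t'],s['ee_pos'].round(4),s['grip_width'].round(4),s['wrist_force'].round(2),s['moment'].round(3),'yaw',np.degrees(np.arctan2(x[1,0],x[0,0])).round(2),'q7',s['qpos'][6].round(2),'tilt',np.degrees(x[:2,2]).round(2))
E
python3 st.py
```

```text
Traceback (most recent call last):
  File "st.py", line 3, in <module>
    print(s['t'],s['ee_pos'].round(4),s['grip_width'].round(4),s['wrist_force'].round(2),s['moment'].round(3),'yaw',np.degrees(np.arctan2(x[1,0],x[0,0])).round(2),'q7',s['qpos'][6].round(2),'tilt',np.degrees(x[:2,2]).round(2))
                                      ^^^^^^^^^^^^^^^^^^^^^
AttributeError: 'float' object has no attribute 'round'
```

```bash
sed -i "s/s\['grip_width'\].round(4)/round(s['grip_width'],4)/" st.py; python3 st.py;python3 -c "
from h import *
snap('wrist','w6')"
```

```text
5.5333 [0.4713 0.2052 0.1451] 0.035 [-0.16  0.01  6.92] [ 0.03  -0.065  0.057] yaw -11.22 q7 -1.0 tilt [-0.05  0.08]
```

View pics/w6.png

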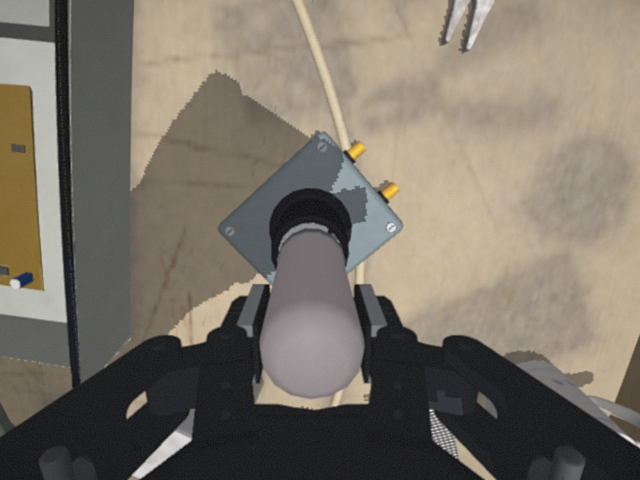

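Call:
move_arm:
  increments:
    - [0,0,-0.5,0,0,0.01,0.2]
    - [0,0,-1,0,0,0.01,0.2]
    - [0,0,-1,0,0,0.01,0.2]

```text
t: 5.83
ee_pos: [0.4716, 0.2051, 0.145]
tcp_rot: [0.999, -0.055, -0.0, -0.001]
wrist_force: [-0.6, 0.9, 6.3]
grip_width: 0.0349
```

```bash
python3 st.py; python3 -c "
from h import *
q=[plane('w6',*p,.022) for p in [(322,131),(403,228),(219,230)]];print(np.round(q,4))"
```

```text
5.8333 [0.4716 0.2051 0.145 ] 0.0349 [-0.61  0.85  6.33] [ 0.088  0.095 -0.031] yaw -6.26 q7 -0.94 tilt [-0.01  0.09]
[[0.4922 0.273  0.022 ]
 [0.5388 0.1924 0.022 ]
 [0.4027 0.2177 0.022 ]]
```

Call:
move_arm:
  increments:
    - [0,0,-0.5,-0.01,0,0.01,0.2]
    - [0,0,-1,-0.01,0,0.01,0.2]
    - [0,0,-1,-0.01,0,0.01,0.2]

```text
t: 6.08
ee_pos: [0.4717, 0.2051, 0.1449]
tcp_rot: [1.0, -0.01, 0.0, -0.001]
wrist_force: [-0.8, -0.2, 7.6]
grip_width: 0.0351
```

```bash
python3 st.py
```

```text
6.0833 [0.4717 0.2051 0.1449] 0.0351 [-0.8  -0.17  7.57] [0.097 0.04  0.023] yaw -1.11 q7 -0.88 tilt [0.03 0.1 ]
```

Call:
move_arm:
  increments:
    - [0,0,-0.5,-0.01,0,0.01,0.2]
    - [0,0,-1,-0.01,0,0.01,0.2]
    - [0,0,-1,-0.01,0,0.01,0.2]

```text
t: 6.33
ee_pos: [0.4717, 0.205, 0.1447]
tcp_rot: [0.999, 0.035, 0.001, -0.001]
wrist_force: [-1.1, 0.5, 7.7]
grip_width: 0.0353
```

```bash
python3 st.py
```

```text
6.3333 [0.4717 0.205  0.1447] 0.0353 [-1.06  0.5   7.71] [0.124 0.086 0.014] yaw 4.05 q7 -0.82 tilt [0.08 0.11]
```

Call:
move_arm:
  increments:
    - [0,0,-0.5,-0.01,0,0,0.2]
    - [0,0,-1,-0.02,0,0,0.2]
    - [0,0,-1,-0.02,0,0,0.2]

```text
t: 6.58
ee_pos: [0.4716, 0.205, 0.1449]
tcp_rot: [0.997, 0.08, 0.001, -0.001]
wrist_force: [0.6, -0.3, 7.1]
grip_width: 0.035
```

```bash
python3 st.py
```

```text
6.5833 [0.4716 0.205  0.1449] 0.035 [ 0.65 -0.35  7.11] [ 0.096 -0.069  0.04 ] yaw 9.21 q7 -0.76 tilt [0.14 0.13]
```

Call:
move_arm:
  increments:
    - [0,0,-0.5,-0.01,0,0,0.2]
    - [0,0,-1,-0.02,0,0,0.2]
    - [0,0,-1,-0.02,0,0,0.2]

```text
t: 6.83
ee_pos: [0.4715, 0.2049, 0.1452]
tcp_rot: [0.992, 0.125, 0.002, -0.001]
wrist_force: [0.1, 0.1, 7.1]
grip_width: 0.0345
```

```bash
python3 st.py
```

```text
6.8333 [0.4715 0.2049 0.1452] 0.0345 [0.1  0.11 7.1 ] [ 0.156 -0.09   0.029] yaw 14.37 q7 -0.69 tilt [0.2  0.16]
```

```bash
python3 -c "
from h import *
snap('wrist','w7')"
```

```text
(no output)
```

View pics/w7.png

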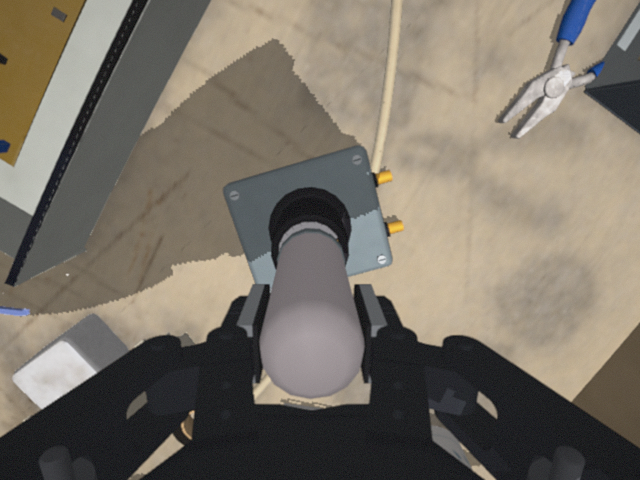

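```bash
python3 -c "
from h import *
q=[plane('w7',*p,.022) for p in [(362,145),(394,264),(223,187)]];print(np.round(q,4))"
```

```text
[[0.4912 0.2732 0.022 ]
 [0.5406 0.1936 0.022 ]
 [0.4015 0.2196 0.022 ]]
```

Call:
move_arm:
  increments:
    - [0,0,-0.5,-0.01,0,0,0.2]
    - [0,0,-1,-0.02,0,0,0.2]
    - [0,0,-1,-0.02,0,0,0.2]

```text
t: 7.13
ee_pos: [0.4714, 0.2048, 0.1454]
tcp_rot: [0.986, 0.169, 0.003, -0.001]
wrist_force: [-0.1, 0.0, 7.1]
grip_width: 0.035
```

```bash
python3 st.py
```

```text
7.1333 [0.4714 0.2048 0.1454] 0.035 [-0.07  0.05  7.14] [ 0.207 -0.147  0.012] yaw 19.4 q7 -0.63 tilt [0.26 0.19]
```

```bash
python3 -c "
from h import *
print(inc((.4708,.2052,.1448),24.4))"
```

```text
[-0.016 -0.063 -1.    -0.015 -0.018  0.02 ]
```

Call:
move_arm:
  increments:
    - [-0.02,-0.06,-0.5,-0.01,-0.01,0.02,0.2]
    - [-0.02,-0.06,-1,-0.02,-0.02,0.02,0.2]
    - [-0.02,-0.06,-1,-0.02,-0.02,0.02,0.2]

```text
t: 7.38
ee_pos: [0.4712, 0.2053, 0.145]
tcp_rot: [0.977, 0.213, 0.001, 0.0]
wrist_force: [0.8, -0.2, 7.9]
grip_width: 0.0351
```

```bash
python3 st.py
```

```text
7.3833 [0.4712 0.2053 0.145 ] 0.0351 [ 0.79 -0.19  7.92] [ 0.049 -0.412 -0.014] yaw 24.56 q7 -0.56 tilt [0.1  0.02]
```

Call:
move_arm:
  increments:
    - [-0.02,-0.03,-0.5,-0.01,0,0.01,0.2]
    - [-0.02,-0.03,-1,-0.02,0,0.01,0.2]
    - [-0.02,-0.03,-1,-0.02,0,0.01,0.2]

```text
t: 7.63
ee_pos: [0.4712, 0.2053, 0.145]
tcp_rot: [0.967, 0.256, 0.0, 0.001]
wrist_force: [0.5, 1.2, 7.2]
grip_width: 0.0351
```

```bash
python3 st.py
```

```text
7.6333 [0.4712 0.2053 0.145 ] 0.0351 [0.49 1.24 7.16] [ 0.44  -0.176 -0.054] yaw 29.71 q7 -0.5 tilt [ 0.08 -0.09]
```

Call:
move_arm:
  increments:
    - [0,0,-0.5,-0.01,0,0,0.2]
    - [0,0,-0.8,-0.01,0,0,0.2]
    - [0,0,-0.8,-0.01,0,0,0.2]

```text
t: 7.88
ee_pos: [0.4712, 0.2054, 0.1451]
tcp_rot: [0.957, 0.291, 0.001, 0.001]
wrist_force: [-0.4, 2.1, 5.5]
grip_width: 0.0347
```

```bash
python3 st.py
```

```text
7.8833 [0.4712 0.2054 0.1451] 0.0347 [-0.36  2.08  5.53] [ 0.613  0.306 -0.272] yaw 33.8 q7 -0.44 tilt [ 0.11 -0.04]
```

Call:
move_arm:
  increments:
    - [0,0,-0.5,-0.01,0,0,0.2]
    - [0,0,-0.8,-0.01,0,0,0.2]
    - [0,0,-0.8,-0.01,0,0,0.2]

```text
t: 8.13
ee_pos: [0.4712, 0.2054, 0.1452]
tcp_rot: [0.946, 0.324, 0.001, 0.001]
wrist_force: [-0.4, 1.7, 4.2]
grip_width: 0.0345
```

```bash
python3 st.py; python3 -c "
from h import *
snap('wrist','w8')"
```

```text
8.1333 [0.4712 0.2054 0.1452] 0.0345 [-0.36  1.7   4.19] [ 0.48   0.063 -0.339] yaw 37.86 q7 -0.39 tilt [ 0.13 -0.02]
```

View pics/w8.png

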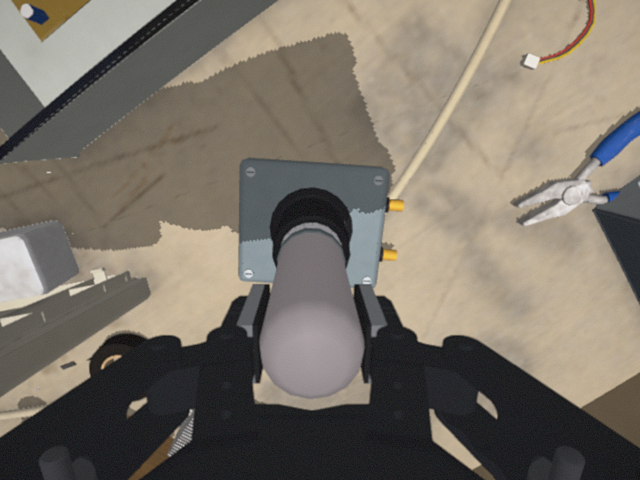

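The first step already met the stop: the moment jumped to −0.27 N m and then −0.34. I'll stop turning and check the stand.

```bash
python3 -c "
from h import *
q=np.array([plane('w8',*p,.022) for p in [(239.5,157),(391,167),(378,287),(239,281)]]);print(np.round(q,4))
for n,pp in (('w6',[(322,131),(403,228),(219,230)]),('w7',[(362,145),(394,264),(223,187)]),('w8',[(391,167),(378,287),(239.5,157)])):
    q=[plane(n,*p,.022) for p in pp]; d=q[1]-q[0];e=q[2]-q[0];print(n,np.degrees([np.arctan2(d[1],d[0]),np.arctan2(e[1],e[0])]))
"
```

```text
[[0.3982 0.2153 0.022 ]
 [0.4881 0.2763 0.022 ]
 [0.5416 0.1998 0.022 ]
 [0.4523 0.1368 0.022 ]]
w6 [ -59.96796714 -148.25840408]
w7 [ -58.15984811 -149.10462854]
w8 [ -55.0179356  -145.82793374]
```

Call:
move_arm:
  increments:
    - [0,0,0.3,0,0,0,0.2]
    - [0,0,0.3,0,0,0,0.2]

```text
t: 8.35
ee_pos: [0.4712, 0.2054, 0.1452]
tcp_rot: [0.951, 0.31, 0.001, 0.001]
wrist_force: [-0.9, 1.5, 4.7]
grip_width: 0.035
```

```bash
python3 st.py; python3 -c "
from h import *
print(inc((.4712,.2054,.152),36.4))
a=snap('wrist','w9')
cv2.imwrite('pics/w9c.png',cv2.resize(a[140:300,220:410,::-1],None,fx=4,fy=3.75 if 0 else 4,interpolation=cv2.INTER_CUBIC)[:600])"
```

```text
8.35 [0.4712 0.2054 0.1452] 0.035 [-0.85  1.51  4.69] [ 0.427  0.088 -0.061] yaw 36.08 q7 -0.41 tilt [ 0.13 -0.02]
[ 0.019 -0.019 -0.064  0.002 -0.    -0.227]
```

View pics/w9c.png

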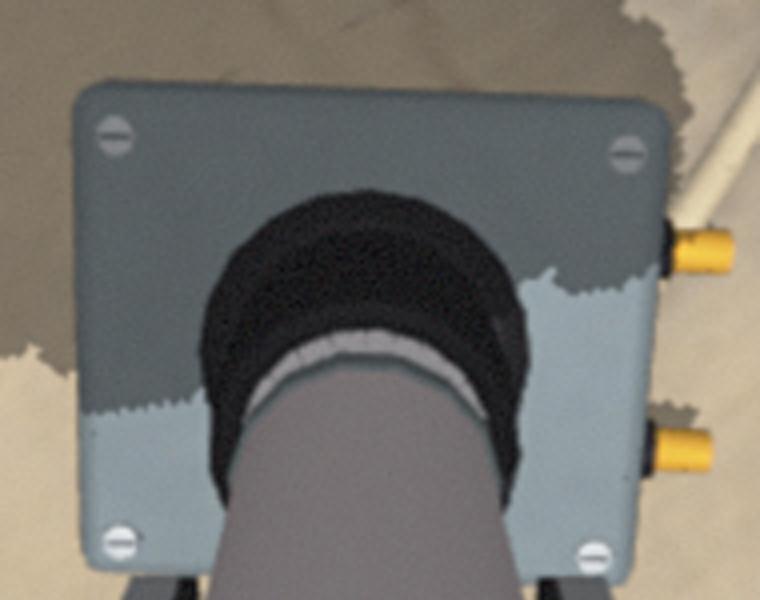

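Torque released to −0.06. I'll draw up slowly first and watch the vertical force.

Call:
move_arm:
  increments:
    - [0,0,0,0,0,-0.1,0.2]
    - [0,0,0,0,0,-0.2,0.2]
    - [0,0,0,0,0,-0.3,0.2]
    - [0,0,0,0,0,-0.35,0.2]
    - [0,0,0,0,0,-0.35,0.2]

```text
t: 8.82
ee_pos: [0.4712, 0.2054, 0.1562]
tcp_rot: [0.951, 0.31, 0.001, 0.001]
wrist_force: [-1.4, -0.2, 7.8]
grip_width: 0.0346
```

```bash
python3 st.py
```

```text
8.8167 [0.4712 0.2054 0.1562] 0.0346 [-1.36 -0.16  7.77] [ 0.138  0.423 -0.109] yaw 36.17 q7 -0.4 tilt [ 0.17 -0.02]
```

Call:
move_arm:
  increments:
    - [0,0,0,0,0,-0.15,0.2]
    - [0,0,0,0,0,-0.3,0.2]
    - [0,0,0,0,0,-0.3,0.2]

```text
t: 9.07
ee_pos: [0.4715, 0.2054, 0.1661]
tcp_rot: [0.951, 0.31, 0.002, 0.001]
wrist_force: [-0.1, -0.6, -0.8]
grip_width: 0.0351
```

```bash
python3 st.py; python3 -c "
from h import *
a=snap('wrist','w10');snap('scene','s10')"
```

```text
9.0667 [0.4715 0.2054 0.1661] 0.0351 [-0.11 -0.63 -0.79] [-0.045 -0.03   0.045] yaw 36.17 q7 -0.39 tilt [ 0.21 -0.01]
```

View pics/w10.png

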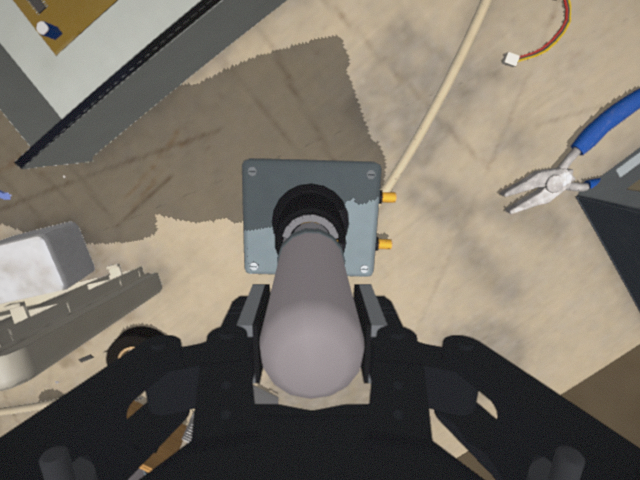

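View pics/s10.png

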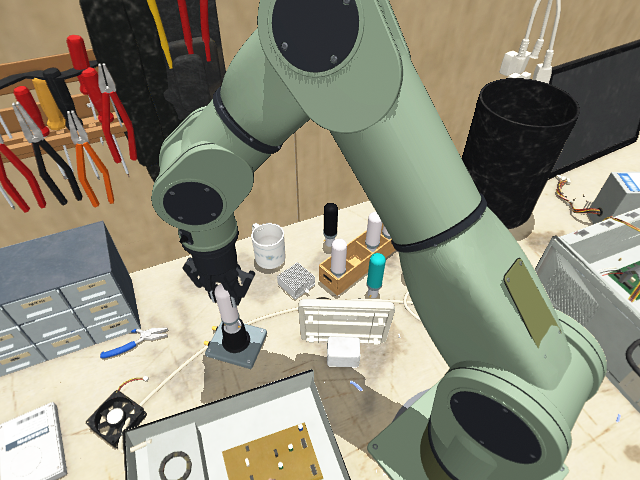

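The lamp is free: only its weight (−0.8 N) hangs on the wrist, and the stand stayed put. I'll draw it on up.

Call:
move_arm:
  increments:
    - [0,0,0,0,0,-0.3,0.2]
    - [0,0,0,0,0,-0.7,0.2]
    - [0,0,0,0,0,-1.1,0.2]
    - [0,0,0,0,0,-1.5,0.2]
    - [0,0,0,0,0,-2,0.2]
    - [0,0,0,0,0,-2.6,0.2]
    - [0,0,0,0,0,-3.2,0.2]
    - [0,0,0,0,0,-3.9,0.2]
    - [0,0,0,0,0,-4.6,0.2]
    - [0,0,0,0,0,-4.6,0.2]

```text
t: 10.0
ee_pos: [0.4714, 0.206, 0.3072]
tcp_rot: [0.951, 0.31, 0.004, 0.0]
wrist_force: [-0.1, 0.6, -0.5]
grip_width: 0.0348
```

```bash
python3 st.py; python3 -c "
from h import *
a=snap('wrist','w11');snap('scene','s11');print(inc((.475,-.1515,.31),4.6))"
```

```text
10.0 [0.4714 0.206  0.3072] 0.0348 [-0.13  0.62 -0.47] [ 0.026 -0.025  0.011] yaw 36.18 q7 -0.24 tilt [0.41 0.11]
[ 0.018 -0.044  6.313 -6.907  9.683 -0.198]
```

View pics/w11.png

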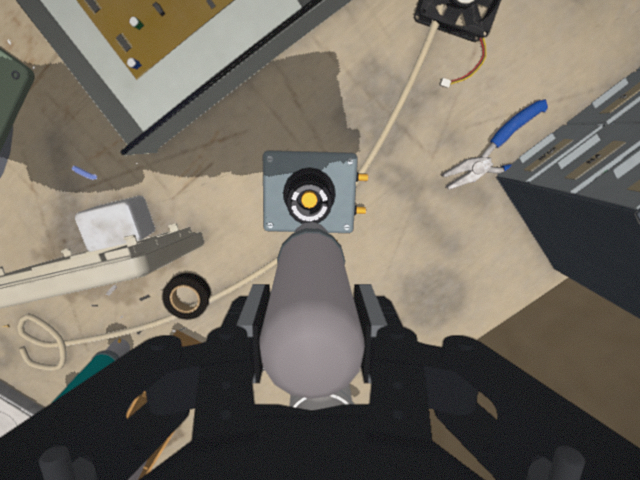

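View pics/s11.png

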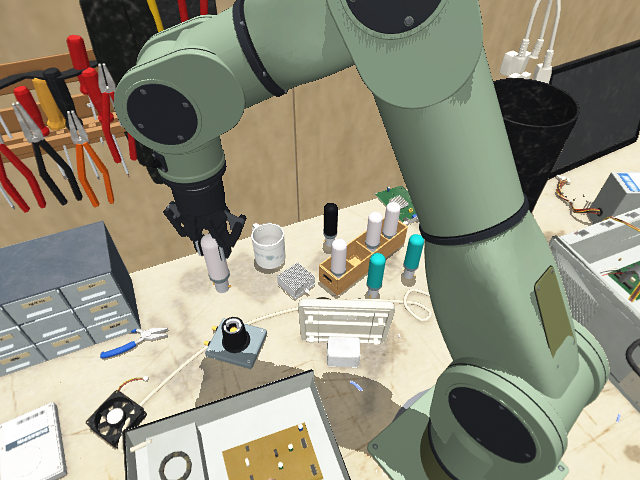

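Call:
move_arm:
  increments:
    - [0,0,0.5,-0.5,0.7,-0.1,0.2]
    - [0,0,1.1,-1.2,1.7,-0.2,0.2]
    - [0,0,1.8,-1.9,2.7,-0.2,0.2]
    - [0,0,2.5,-2.6,3.7,-0.2,0.2]
    - [0,0,3.2,-3.3,4.7,-0.2,0.2]
    - [0,0,3.9,-4,5.7,-0.2,0.2]
    - [0,0,4.6,-4.8,6.7,-0.2,0.2]
    - [0,0,5.3,-5.6,7.8,-0.2,0.2]
    - [0,0,6,-6.3,8.9,-0.2,0.2]
    - [0,0,6.3,-6.7,9.5,-0.2,0.2]

```text
t: 10.93
ee_pos: [0.4758, -0.1478, 0.3092]
tcp_rot: [0.999, 0.037, 0.001, 0.001]
wrist_force: [0.1, -1.7, 0.4]
grip_width: 0.0348
```

```bash
python3 st.py; python3 -c "
from h import *
print(inc((.475,-.1515,.31),4.6))
q=np.array([plane('w11',*p,.022) for p in [(262.5,151),(357.5,151),(354.5,232.5),(263.5,232)]]);print(q.round(4),q.mean(0).round(4))
d=(q[1]-q[0])+(q[2]-q[3]);e=(q[0]-q[3])+(q[1]-q[2]);print(np.degrees([np.arctan2(d[1],d[0]),np.arctan2(e[1],e[0])]))
q=np.array([plane('w3',*p,.022) for p in [(289,69),(366,99),(333,190),(257,160)]])
d=(q[1]-q[0])+(q[2]-q[3]);e=(q[0]-q[3])+(q[1]-q[2]);print(np.degrees([np.arctan2(d[1],d[0]),np.arctan2(e[1],e[0])]))
"
```

```text
10.9333 [ 0.4758 -0.1478  0.3092] 0.0348 [ 0.13 -1.68  0.38] [-0.007 -0.024  0.004] yaw 4.24 q7 0.0 tilt [ 0.14 -0.07]
[ 0.016 -0.026 -0.072 -0.036  0.12  -0.026]
[[0.3987 0.2132 0.022 ]
 [0.4861 0.2772 0.022 ]
 [0.5428 0.1991 0.022 ]
 [0.4534 0.1347 0.022 ]] [0.4702 0.2061 0.022 ]
[ 35.97894981 125.42304253]
[-61.06290142  29.51739851]
```

Call:
move_arm:
  increments:
    - [0,0,0,-0.03,0.12,0.5,0.2]
    - [0,0,0,-0.03,0.12,1,0.2]
    - [0,0,0,-0.03,0.12,1.4,0.2]
    - [0,0,0,-0.03,0.12,1.4,0.2]
    - [0,0,0,-0.03,0.12,1.4,0.2]

```text
t: 11.35
ee_pos: [0.475, -0.1514, 0.2669]
tcp_rot: [0.999, 0.037, 0.0, 0.0]
wrist_force: [0.6, -0.4, -0.6]
grip_width: 0.0351
```

```bash
python3 st.py; python3 -c "
from h import *
snap('wrist','w12');snap('scene','s12');snap('top','t12');print(inc((.475,-.1515,.11),4.6))
a=cv2.imread('pics/s12.png')[180:330,290:440];cv2.imwrite('pics/s12c.png',cv2.resize(a,None,fx=4,fy=4,interpolation=cv2.INTER_CUBIC))
"
```

```text
11.35 [ 0.475  -0.1514  0.2669] 0.0351 [ 0.59 -0.43 -0.56] [ 0.003 -0.055  0.006] yaw 4.26 q7 -0.03 tilt [ 0.05 -0.04]
[ 0.018 -0.033 -0.069 -0.031 -0.008  5.26 ]
```

View pics/w12.png

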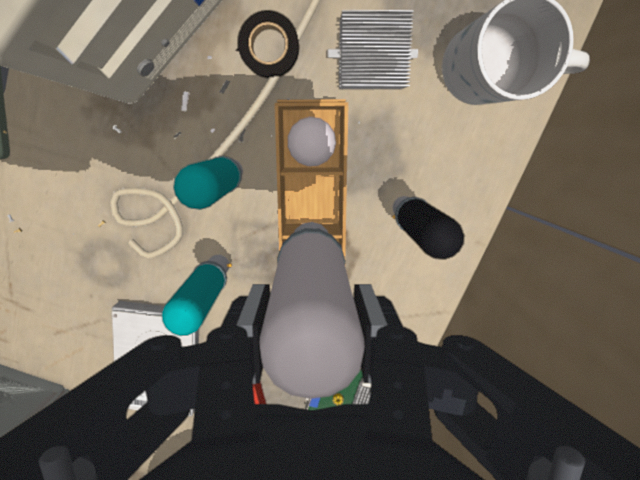

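View pics/s12c.png

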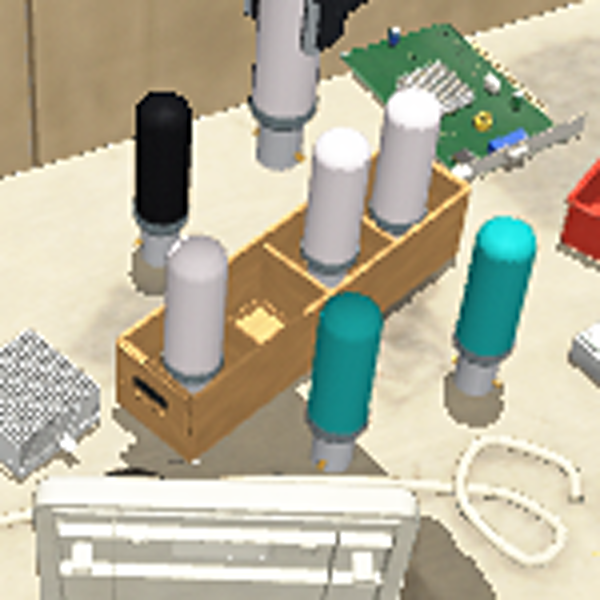

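View pics/t12.png

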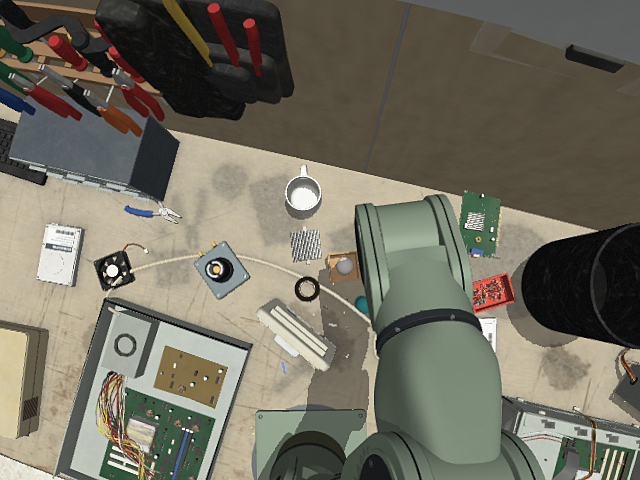

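```bash
python3 -c "
from h import *
for z in (.165,.17,.175,.18): print(z,proj('s12',(.475,-.1515,z)),proj('s12',(.475,-.1515,z+.04)))
print('packed_a',plane('w12',311.5,141,.133))
print('partition1',[plane('w12',u,v,.062).round(4) for u,v in ((280,171),(344,171),(280,237),(344,237),(277,102),(346,102))])
"
```

```text
0.165 [359.20234012 221.14054058] [360.41125254 208.39948887]
0.17 [359.34976535 219.58685138] [360.56724523 206.7553519 ]
0.175 [359.49822244 218.02226945] [360.72436104 205.09935722]
0.18 [359.64772223 216.44668001] [360.88261209 203.43137631]
packed_a [ 0.47026785 -0.08822851  0.133     ]
partition1 [array([ 0.4429, -0.1193,  0.062 ]), array([ 0.5028, -0.1148,  0.062 ]), array([ 0.4462, -0.1837,  0.062 ]), array([ 0.5092, -0.179 ,  0.062 ]), array([ 0.4369, -0.058 ,  0.062 ]), array([ 0.4987, -0.0534,  0.062 ])]
```

Call:
move_arm:
  increments:
    - [0,0,0,-0.03,-0.03,0.6,0.2]
    - [0,0,0,-0.03,-0.03,1.3,0.2]
    - [0,0,0,-0.03,-0.03,2,0.2]
    - [0,0,0,-0.03,-0.03,2.7,0.2]
    - [0,0,0,-0.03,-0.03,3.4,0.2]
    - [0,0,0,-0.03,-0.03,4,0.2]
    - [0,0,0,-0.03,-0.03,4.6,0.2]
    - [0,0,0,-0.03,-0.03,5,0.2]
    - [0,0,0,-0.03,-0.03,5.1,0.2]
    - [0,0,0,-0.03,-0.03,5.1,0.2]

```text
t: 12.33
ee_pos: [0.4751, -0.1507, 0.1148]
tcp_rot: [0.999, 0.037, 0.001, 0.001]
wrist_force: [-0.1, 1.2, -0.2]
grip_width: 0.035
```

```bash
python3 st.py; python3 -c "
from h import *
snap('wrist','w13');snap('scene','s13')
a=cv2.imread('pics/s13.png')[180:330,290:440];cv2.imwrite('pics/s13c.png',cv2.resize(a,None,fx=4,fy=4,interpolation=cv2.INTER_CUBIC))
"
```

```text
12.3333 [ 0.4751 -0.1507  0.1148] 0.035 [-0.1   1.19 -0.18] [ 0.057 -0.047  0.012] yaw 4.27 q7 -0.19 tilt [ 0.15 -0.08]
```

View pics/s13c.png

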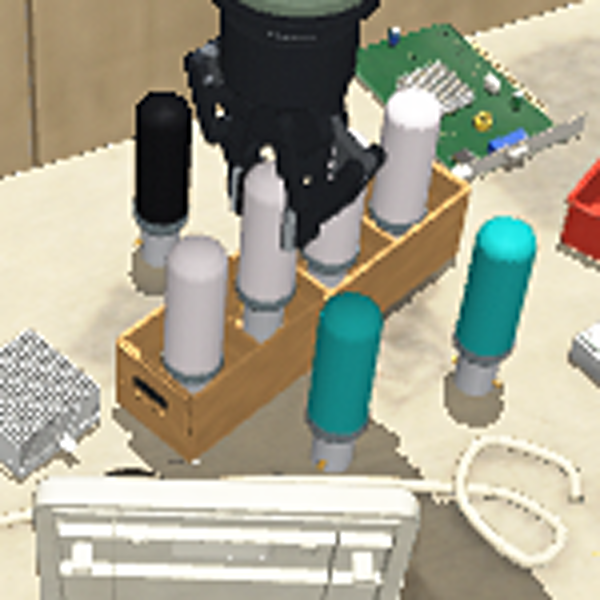

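View pics/w13.png

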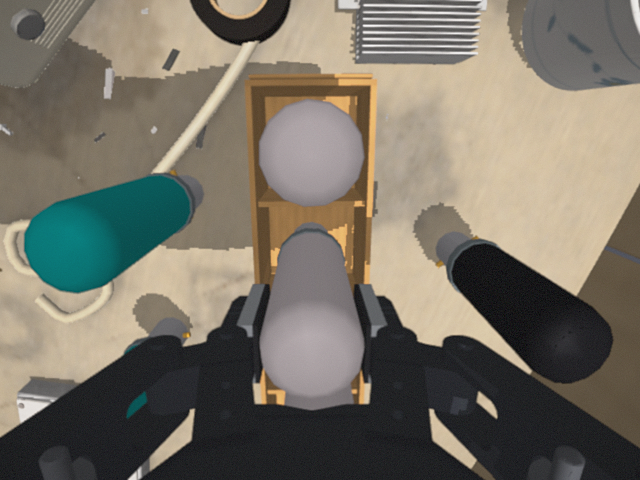

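The lamp hangs inside the empty cell, centred and clear of its neighbours. I'll lower it slowly until it touches.

Call:
move_arm:
  increments:
    - [0,0,0,0,0,0.1,0.2]
    - [0,0,0,0,0,0.2,0.2]
    - [0,0,0,0,0,0.3,0.2]
    - [0,0,0,0,0,0.35,0.2]
    - [0,0,0,0,0,0.35,0.2]

```text
t: 12.85
ee_pos: [0.4753, -0.1509, 0.1049]
tcp_rot: [0.999, 0.037, 0.002, 0.001]
wrist_force: [-0.5, 0.5, -0.9]
grip_width: 0.0347
```

```bash
python3 st.py
```

```text
12.85 [ 0.4753 -0.1509  0.1049] 0.0347 [-0.53  0.53 -0.94] [ 0.039 -0.038 -0.014] yaw 4.25 q7 -0.2 tilt [ 0.21 -0.1 ]
```

Call:
move_arm:
  increments:
    - [0,0,0,0,0,0.05,0.2]
    - [0,0,0,0,0,0.1,0.2]
    - [0,0,0,0,0,0.1,0.2]

```text
t: 13.1
ee_pos: [0.4753, -0.1509, 0.1016]
tcp_rot: [0.999, 0.037, 0.002, 0.001]
wrist_force: [-0.6, 0.2, -2.0]
grip_width: 0.0351
```

```bash
python3 st.py
```

```text
13.1 [ 0.4753 -0.1509  0.1016] 0.0351 [-0.58  0.21 -1.98] [ 0.01  -0.008 -0.013] yaw 4.26 q7 -0.21 tilt [ 0.2  -0.09]
```

Call:
move_arm:
  increments:
    - [0,0,0,0,0,0.04,0.2]
    - [0,0,0,0,0,0.08,0.2]
    - [0,0,0,0,0,0.08,0.2]

```text
t: 13.35
ee_pos: [0.4752, -0.1509, 0.099]
tcp_rot: [0.999, 0.037, 0.002, 0.001]
wrist_force: [0.2, -0.7, -1.2]
grip_width: 0.0349
```

```bash
python3 st.py
```

```text
13.35 [ 0.4752 -0.1509  0.099 ] 0.0349 [ 0.16 -0.73 -1.19] [ 0.002 -0.025 -0.03 ] yaw 4.26 q7 -0.21 tilt [ 0.18 -0.09]
```

Call:
move_arm:
  increments:
    - [0,0,0,0,0,0.04,0.2]
    - [0,0,0,0,0,0.06,0.2]
    - [0,0,0,0,0,0.06,0.2]

```text
t: 13.6
ee_pos: [0.4753, -0.1509, 0.0973]
tcp_rot: [0.999, 0.037, 0.002, 0.001]
wrist_force: [0.2, -0.1, -0.4]
grip_width: 0.0348
```

```bash
python3 st.py
```

```text
13.6 [ 0.4753 -0.1509  0.0973] 0.0348 [ 0.17 -0.12 -0.43] [0.005 0.004 0.005] yaw 4.26 q7 -0.21 tilt [ 0.19 -0.09]
```

Call:
move_arm:
  increments:
    - [0,0,0,0,0,0.04,0.2]
    - [0,0,0,0,0,0.06,0.2]
    - [0,0,0,0,0,0.06,0.2]

```text
t: 13.85
ee_pos: [0.4756, -0.1511, 0.097]
tcp_rot: [0.999, 0.037, 0.002, 0.002]
wrist_force: [-5.8, 0.6, 40.5]
grip_width: 0.0346
```

```bash
python3 st.py
```

```text
13.85 [ 0.4756 -0.1511  0.097 ] 0.0346 [-5.79  0.57 40.51] [ 0.172  1.984 -0.017] yaw 4.25 q7 -0.21 tilt [ 0.29 -0.17]
```

Call:
move_arm:
  increments:
    - [0,0,0,0,0,0.03,0.2]
    - [0,0,0,0,0,0.05,0.2]
    - [0,0,0,0,0,0.05,0.2]

```text
t: 14.1
ee_pos: [0.4757, -0.1513, 0.097]
tcp_rot: [0.999, 0.037, 0.003, 0.002]
wrist_force: [-8.0, 1.3, 43.1]
grip_width: 0.0349
```

```bash
python3 st.py
```

```text
14.1 [ 0.4757 -0.1513  0.097 ] 0.0349 [-8.01  1.35 43.08] [ 0.361  2.421 -0.045] yaw 4.24 q7 -0.22 tilt [ 0.35 -0.25]
```

The lamp is on the floor at TCP z = 0.097, with more contact force than I wanted. I'll relax the push and then open.

Call:
move_arm:
  increments:
    - [0,0,0,0,0,-0.02,0.2]
    - [0,0,0,0,0,-0.02,0.2]

```text
t: 14.27
ee_pos: [0.4759, -0.1514, 0.098]
tcp_rot: [0.999, 0.037, 0.003, 0.002]
wrist_force: [0.1, -0.2, -0.9]
grip_width: 0.035
```

```bash
python3 st.py;python3 -c "
from h import *
print(inc((.4753,-.151,.0972),4.25))"
```

```text
14.2667 [ 0.4759 -0.1514  0.098 ] 0.035 [ 0.06 -0.21 -0.95] [0.043 0.023 0.062] yaw 4.25 q7 -0.21 tilt [ 0.39 -0.27]
[ 0.059 -0.073 -0.001 -0.018 -0.014  0.027]
```

Call:
move_arm:
  increments:
    - [0.06,-0.07,0,-0.02,-0.01,0.01,0.2]
    - [0.06,-0.07,0,-0.02,-0.01,0.022,0.2]
    - [0.06,-0.07,0,-0.02,-0.01,0.022,0.2]

```text
t: 14.52
ee_pos: [0.4753, -0.1512, 0.0973]
tcp_rot: [0.999, 0.037, 0.0, -0.0]
wrist_force: [-0.6, 1.1, 4.6]
grip_width: 0.0351
```

```bash
python3 st.py
```

```text
14.5167 [ 0.4753 -0.1512  0.0973] 0.0351 [-0.62  1.12  4.62] [ 0.064  0.25  -0.023] yaw 4.24 q7 -0.21 tilt [0.   0.02]
```

Call:
move_arm:
  increments:
    - [0,0,0,0,0,0,0.45]
    - [0,0,0,0,0,0,0.55]
    - [0,0,0,0,0,0,0.65]
    - [0,0,0,0,0,0,0.7]
    - [0,0,0,0,0,0,0.7]
    - [0,0,0,0,0,0,0.7]

```text
t: 15.02
ee_pos: [0.4753, -0.1512, 0.0972]
tcp_rot: [0.999, 0.037, 0.0, -0.0]
wrist_force: [-0.2, -0.1, -0.5]
grip_width: 0.0598
```

```bash
python3 st.py; python3 -c "
from h import *
snap('wrist','w14')"
```

```text
15.0167 [ 0.4753 -0.1512  0.0972] 0.0598 [-0.21 -0.06 -0.53] [-0.017  0.032 -0.04 ] yaw 4.23 q7 -0.21 tilt [0.   0.02]
```

View pics/w14.png

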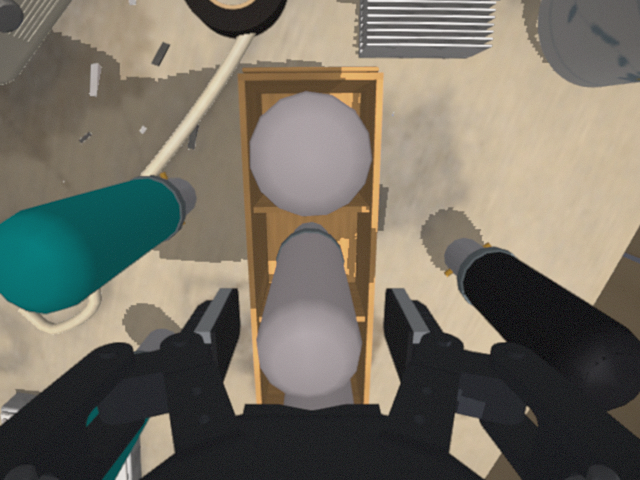

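Both pads are clear and the lamp stands upright between them (jaw gaps of about 40 and 25 px). I'll rise straight up.

Call:
move_arm:
  increments:
    - [0,0,0,0,0,-0.3,0.7]
    - [0,0,0,0,0,-0.8,0.7]
    - [0,0,0,0,0,-1.4,0.7]
    - [0,0,0,0,0,-2,0.7]
    - [0,0,0,0,0,-2.8,0.7]
    - [0,0,0,0,0,-3.6,0.7]
    - [0,0,0,0,0,-4.4,0.7]
    - [0,0,0,0,0,-5.2,0.7]
    - [0,0,0,0,0,-6,0.7]
    - [0,0,0,0,0,-6.5,0.7]

```text
t: 15.9
ee_pos: [0.4753, -0.151, 0.2952]
tcp_rot: [0.999, 0.037, 0.001, 0.0]
wrist_force: [0.6, 0.4, -0.9]
grip_width: 0.0595
```

Call:
move_arm:
  increments:
    - [0,0,0,0,0.8,0,0.7]
    - [0,0,0,0,1.8,0,0.7]
    - [0,0,0,0,2.8,0,0.7]
    - [0,0,0,0,3.5,0,0.7]
    - [0,0,0,0,3.5,0,0.7]

```text
t: 16.32
ee_pos: [0.4822, -0.2598, 0.2953]
tcp_rot: [0.999, 0.035, 0.001, 0.0]
wrist_force: [-0.9, -0.2, -0.0]
grip_width: 0.0595
```

```bash
python3 st.py; python3 -c "
from h import *
snap('wrist','w15');snap('scene','s15');snap('top','t15')
a=cv2.imread('pics/s15.png')[180:380,190:440];cv2.imwrite('pics/s15c.png',cv2.resize(a,None,fx=3,fy=3,interpolation=cv2.INTER_CUBIC))
a=cv2.imread('pics/t15.png')[225:320,170:320];cv2.imwrite('pics/t15c.png',cv2.resize(a,None,fx=5,fy=5,interpolation=cv2.INTER_CUBIC))
"
```

```text
16.3167 [ 0.4822 -0.2598  0.2953] 0.0595 [-0.9  -0.19 -0.  ] [-0.014  0.024  0.004] yaw 3.99 q7 0.19 tilt [ 0.09 -0.05]
```

View pics/w15.png

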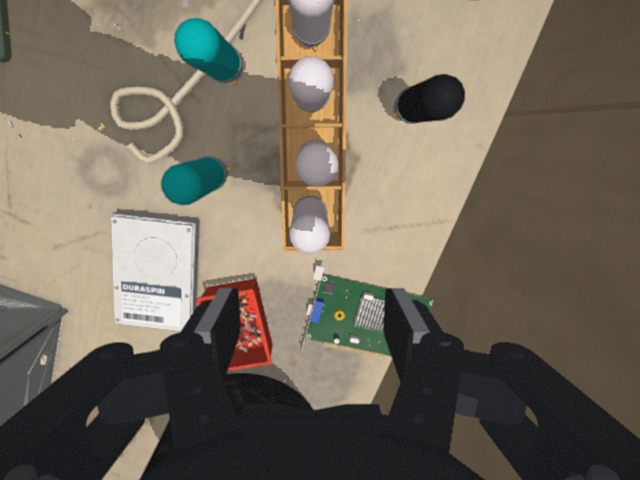

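View pics/s15c.png

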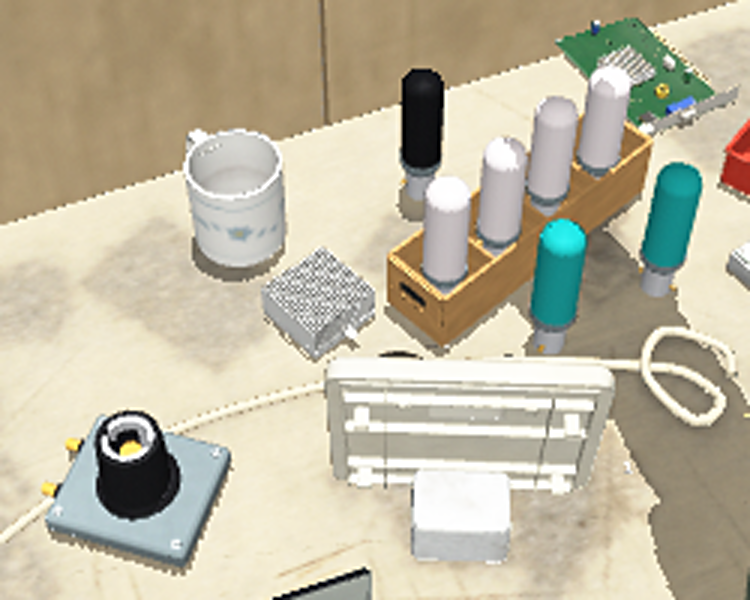

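View pics/t15c.png

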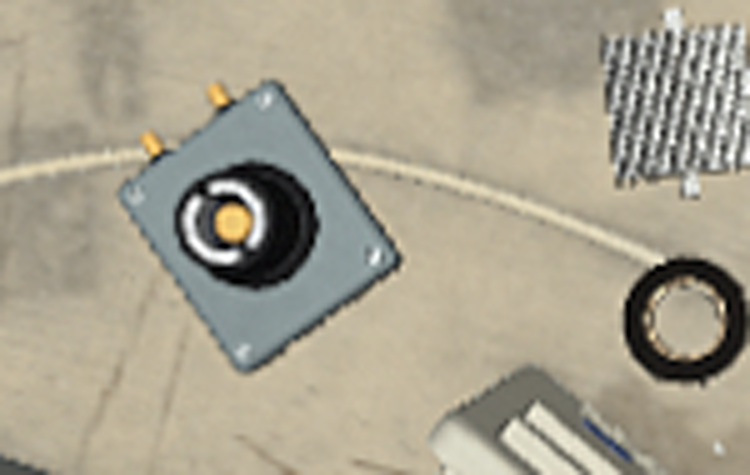

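```bash
python3 -c "
from h import *
def f(n,P,s,ox,oy):
    q=np.array([plane(n,x/s+ox-.4,y/s+oy-.4,.022) for x,y in P]); a=(q[0]-q[3])+(q[1]-q[2]);b=(q[3]-q[2])+(q[0]-q[1]);print(n,q.mean(0).round(4),np.degrees([np.arctan2(a[1],a[0]),np.arctan2(b[1],b[0])]))
f('top0',[(338,70),(472,290),(278,412),(148,188)],6,170,230)
f('t15',[(275,82),(400,260),(247,372),(120,192)],5,170,225)
B=[plane('w15',*p,.133).round(4) for p in ((313,5),(311,82),(317,162),(310,234))];print(B)
"
```

```text
top0 [0.4714 0.2028 0.022 ] [-59.52471396  30.4447062 ]
t15 [0.4707 0.2014 0.022 ] [-55.73177137  34.83029338]
[array([ 0.4721, -0.0982,  0.133 ]), array([ 0.4744, -0.1526,  0.133 ]), array([ 0.4836, -0.2136,  0.133 ]), array([ 0.4821, -0.2751,  0.133 ])]
```

```bash
python3 -c "
from h import *
print(env.job_done(), env.state()['t'])"
```

```text
the job is handed in; nothing more can be done
the job is handed in; nothing more can be done
```

The failed lamp is out of its socket and standing cap-down in the carton's empty cell, and I handed the job in at about 16.5 s. I pressed the lamp down 6 mm (about 7 N), turned it anticlockwise to the stop at about 75°, drew it straight up, and lowered it into the cell. I let go with it resting on the floor under a light push of about 5 N, then moved the arm clear.

**Last checks:**
- Four lamps stand upright in the carton, with the failed one at about (0.474, -0.153), within 2 mm of the measured cell centre.
- In the final pictures the packed lamps, look-alikes, mug, heatsink, tape roll and tub are where they were. By eye only, except the packed lamps: two measured within 4 mm; packed_a was cut off by the picture edge.
- The stand is flat on the bench with its socket empty. It was not lifted.

**Not perfect:**
- **Stand twist:** I turned one 4° step past the point where the stop was felt, and the stand twisted about 4° with it. Its centre stayed within about 1.5 mm, and I did not try to turn it back.
- **Set-down force:** When the lamp reached the cell floor, the wrist force rose to about 43 N through the lamp for about half a second before I backed off. That is well under the 120 N wrist limit. The 40 N limit covers the arm and gripper body, which I believe did not touch anything.

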